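# Close the sample case: flap down, then lid

### The job

Close the open dark grey sample case with the vials in it for transport: using only fingertips or the outside of the fingers, push its upright metal flap down flat over the vials, and after that push the hinged lid over until it is fully shut on the rim. Do not grip or lift anything; the vials stay in their cells and everything standing around the case stays where it is.

Things in the scene. Friction and masses are not known exactly. Their poses are not given: they have to be found in the camera images.
- case: dark grey open sample case with black corners (not the black instrument case behind it), 160 mm deep (x) by 170 mm wide (y), 75 mm high to the rim, walls 8 mm; it stands firm and does not slide. Origin: centre of its underside on the worktop; x points from the front (robot side) to the back, where the lid is hinged, z up. Four capped vials stand in the cells inside
- flap (a joint): angle (rad) of the metal flap inside the case about its hinge: 0 = folded flat over the vials, 1.57 = upright; it folds toward the back (case +x). Range 0 to 1.9, starts 1.45 to 1.8. The hinge is stiff (about 0.1 N m): the flap stays where it is left; 1 to 2 N near its free edge moves it
- lid (a joint): angle (rad) of the lid about its hinge: 0 = shut flat on the rim, 1.57 = upright; range 0 to 1.9, starts 1.65 to 1.85 (leaning backward). The hinge is stiff (about 0.45 N m): the lid stays where it is left and does not fall; 3 to 5 N near its free edge moves it. The upright flap blocks it from shutting
- flap_hinge (a point): middle of the flap's hinge line, which is parallel to the case's y: at case x = -66 mm, z = 62 mm, just inside the front wall and 13 mm under the rim
- lid_hinge (a point): middle of the lid's hinge line, which is parallel to the case's y: at case x = +80 mm, z = 75 mm, top of the back wall
- flap_edge (a point): middle of the flap's free edge, 100 mm from its hinge. Plain aluminium sheet, 130 mm wide, 4 mm thick (2 mm either side of the hinge line); the face toward the robot while it is upright is on top when folded; the other face carries a 86x116x5 mm rubber pad that comes to lie over the vials
- lid_edge (a point): middle of the lid's free edge, 163 mm from its hinge. Grey panel, 174 mm wide, its outer face (the back of the open lid, the top of the shut lid) 10.5 mm from the hinge plane; a 136x148x6 mm rubber pad on the inner face
- vial_cream: small capped vial, 22 mm diameter, 35 mm tall, standing loose in a cell of the case; origin at its foot
- vial_sky: small capped vial, 22 mm diameter, 39 mm tall, standing loose in a cell of the case; origin at its foot
- vial_green: small capped vial, 22 mm diameter, 28 mm tall, standing loose in a cell of the case; origin at its foot
- vial_red: small capped vial, 22 mm diameter, 36 mm tall, standing loose in a cell of the case; origin at its foot
- reagent_blue: small round screw-cap bottle, 48 mm diameter, 95 mm tall, standing at the right (-y) side of the case; bystander, origin at its underside
- petri_dish: flat covered petri dish, 89 mm diameter, 16 mm high, at the right (-y) side of the case, nearer the robot; bystander, origin at its underside
- dropper_b: small dropper bottle, 33 mm diameter, 72 mm tall, standing close at the left (+y) side of the case; bystander, origin at its underside
- forceps: steel forceps, 134 mm long, 9 mm high, lying in front of the case (robot side), roughly parallel to its front; bystander, origin at its underside
- timer: desk timer, 64x68x18 mm, left on the worktop in front of the centrifuge; bystander, origin at its underside
- slide_box: carton of glass slides, 58x80x24 mm, at the far left, between the centrifuge and the wall; bystander, origin at its underside
- tip_box: pipette tip box with closed cover, 68x112x68 mm, at the right near the front edge; bystander, origin at its underside
- masking_tape: roll of masking tape lying flat, 104 mm across, 25 mm high, at the right by the water bath; bystander, origin at its underside
There are look-alikes about, which are no part of the job. There is more than one size of the case; the one meant has the size given above.

How it is judged:
On the way, in this order (a step that is already met when the one before it is completed fails the run):
1. the flap is folded down flat while the lid is still open (value of joint flap below 0.1 rad and value of joint lid above 1.2 rad), for 0.2 s.
2. the lid is shut over the folded flap (value of joint lid below 0.05 rad and value of joint flap below 0.1 rad), for 0.2 s.
At the end, for the whole second after the job is handed in: The lid is shut (within 0.05 rad) over the flap, which lies folded down (within 0.10 rad); the vials are still in the case's cells, and no bystander has moved more than 25 mm (all of step 2 and velocity of joint lid below 0.05 rad/s and height (world z) of each of vial_cream, vial_sky, vial_green, vial_red below 0.03 m and distance of each of reagent_blue, petri_dish, dropper_b, forceps, timer, slide_box, tip_box, masking_tape from where it was at the start of the episode below 0.025 m); the robot touches nothing.
It fails at once if the lid is swung well down while the flap still stands up (value of joint lid below 1 rad and value of joint flap above 0.3 rad).
It fails at once if the flap or the lid is gripped: both of its faces pressed by the fingers at once ((contact force between the fingers and flap_c0 above 1 N and contact force between the fingers and flap_c1 above 1 N) or (contact force between the fingers and lid_c0 above 1 N and contact force between the fingers and lid_c1 above 1 N)).
It fails at once if a vial is lifted out of its cell (height (world z) of any of vial_cream, vial_sky, vial_green, vial_red above 0.04 m).
It fails at once if a bystander is moved by more than 25 mm, lifted or knocked over (distance of any of reagent_blue, petri_dish, dropper_b, forceps, timer, slide_box, tip_box, masking_tape from where it was at the start of the episode above 0.025 m or angle between any of reagent_blue, dropper_b's own z axis and vertical above 0.4 rad).
It also fails if it takes over 48 s, if anything falls off the work surface, if the arm or the gripper's body presses on something with over 40 N, if the wrist force passes 120 N, or if a joint passes its speed limit or range.

### The arm

A 7-joint arm with a two-finger parallel gripper is mounted at the origin on a cart in front of the work surface, level with it; the furniture and walls round the work are solid. World frame = base frame: x ahead of the robot, y to its left, z up, the work surface at z = 0. Lengths are in m, angles in rad, forces in N, time in s.
With the tool pointing down it reaches from about 0.4 to 0.85 m from the base axis. Payload 4.5 kg.
Tool frame: the origin (TCP) lies midway between the tips of the shut fingers; the grasp point (between the pads) lies 19 mm behind it; z points along the fingers, y is the direction in which the jaws open and shut (so a half turn about z gives the same grasp; the last joint's range is limited). The gripper opens to 88 mm and grips with 3 to 60 N. Pads are 18 mm wide; open, the fingers measure 123 mm over their backs; the gripper's body (75 mm by 187 mm) begins 45 mm behind the grasp point.
Start: joints at [1.196, 0.689, -0.195, 1.565, 0.157, 0.902, -0.215], TCP at [0.248, -0.574, 0.239] pointing down, gripper open.
Joint ranges: [-3.01, 3.01], [-0.46, 2.08], [-1.47, 1.51], [0.13, 2.56], [-1, 4.14], [0.04, 2.09], [-2.66, 2.66]. Speed limits (rad/s): [2.57, 2.57, 3.14, 3.14, 3.14, 3.14, 3.14].

### API

Orientations are given as a unit quaternion [x, y, z, w].
In Python, from plant import r gives the robot as it stands. The module is installed in compiled form; this text tells all that it offers.
- The arm moves only by the tool carry_out, never from a script. Its argument "commands" is a list of rows, each a list of 6 numbers: the shift along the tool's x, y, z in m, then the turn, a rotation vector about the tool's x, y, z in degrees. In form: [[dx, dy, dz, wx, wy, wz], ...]. A call has 1 to 12 rows; each row is the pose to reach, as a shift and turn from the pose commanded when the call began, along the tool's axes at that moment; what a row does not reach only later rows make up. A row lasts 1/10 s, in which the tool goes at most 50 mm and 8.59 degrees, less where a joint would pass 70% of its speed; a pose out of reach is approached as far as the arm can. A call with a gripper value outside its range is refused whole. "fingers" is the closure in counts, from 0 (fully open) to 255 (shut), set as the call begins (left out, the last holds). The fingers move at their own pace and stop on an object; "grip_force" is the grip in N (left out, the last holds). Time passes only in rows, so rows that repeat a pose let the fingers close. It gives the time, the measured TCP pose, the force and the opening at its end, in the units of the state.
- r.get_state(): the state, without advancing time (a new reading comes with each control period).
- r.snapshot(name): name is "scene" or "top" or "wrist"; returns a dict with "img" (420x560x3 uint8, blue, green, red), "intrinsics" (3x3 intrinsics, pixels), "k1" (the pictures are not rectified: a ray, as slopes to the right and down, at radius r is drawn at 1 + k1 r^2 times it, then the intrinsics apply), "extrinsics" (4x4, takes a point from camera to world coordinates); the wrist camera has in their place "tool_from_camera" (4x4, takes a point from camera to tool coordinates, whose origin is the TCP and whose axes are the flange's). Camera axes: x right, y down, z forward; pixel columns grow to the right and rows downward; lengths in m; the calibration is good to about 2 mm. A picture is of the moment at which its call begins: read the wrist's pose just before it. There is no depth.
- r.finish_job(): hands the job in, once; it reports no verdict.
Trained networks look in a picture, given as the dict that the camera call returned (one of the last four; its "shot" number tells which), for a name from the list of things; names that differ only in an ending like _2 or _b are one class to them, and where a whole thing is asked for, a point or a joint stands for the part that bears it (a point fixed in the world has none). Each returns a list of dicts, best first, with "p" (0 to 1); they miss things now and then, are a little off and sometimes report something else, mostly with a low value. They report only what shows in the picture. A call takes as long as a camera call. They do not tell look-alikes from the thing itself.
- r.spot_in(picture, label): "xyz" ([x, y, z] in m, in world coordinates, good to about 4 mm: the middle of the surface that is visible of it).
- r.spot_point(picture, label): "xyz" ([x, y, z] in m, in world coordinates, good to about 4 mm: a listed point, or the origin of a listed thing).
The state is a dict: "clock": time; "q": joint angles; "qd": joint speeds; "joint_torque": joint torques, N m; "tool_pos": TCP position; "eef_rot": TCP orientation; "contact_force": force on the tool from outside, world axes, zero at the start; "moment": the same for the moment, N m; "opening": opening from 0.0 (shut) to 1.0 (fully open).
Only numpy, scipy, OpenCV 4.12 (cv2) and the standard library are available. Lean on these libraries where they do the work, as an engineer would, in place of code of your own. Each camera call takes 0.05 s, during which the arm holds its last target.

## Working session

There is one attempt and no reset: what is moved stays moved. The work goes in short steps, Python scripts to look and compute and a tool call to move; the robot and the scene stay as the last step left them, time stands still between calls to the robot, and variables do not carry over. Pictures are saved under pics/ and viewed, and the job is handed in when it is done.

Besides the shell and the picture viewer there is one more tool, called after ">>>" as a command line: name --pt "numbers of a row" for each row, then --argument value for the rest. carry_out: Moves the arm, as the interface text tells. Its arguments: {"type":"object","properties":{"commands":{"type":"array","items":{"type":"array","items":{"type":"number"}}},"fingers":{"type":"number"},"grip_force":{"type":"number"}},"required":["commands"]}

```bash
mkdir -p pics; ls; python3 - <<'E'
from plant import r
import cv2,json
s=r.get_state(); print({k:(v if not hasattr(v,'tolist') else v.tolist()) for k,v in s.items()})
for n in ["scene","top"]:
    p=r.snapshot(n); cv2.imwrite(f"pics/{n}0.png",p["img"])
    print(n,p["intrinsics"],p["k1"],p["extrinsics"])
    for l in ["case","flap_hinge","lid_hinge","flap_edge","lid_edge","reagent_blue","petri_dish","dropper_b","forceps"]:
        print(l,[([round(float(a),3) for a in d["xyz"]],round(d["p"],2)) for d in r.spot_point(p,l)][:3])
E
```

```text
pics
{'clock': 0.0, 'q': [1.195782976987641, 0.6900063419664659, -0.19451502293125575, 1.5663436940692061, 0.1572971210646969, 0.9025014699850913, -0.21510116321859232], 'qd': [0.0013693263532493312, -0.00048076872552683394, 0.0010179788263374957, -0.0016422734616414018, 0.0009171994631707333, -7.48129737641578e-05, -0.0006115527152558314], 'joint_torque': [0.0002637801844684873, -52.7564013004303, -1.2664807587862015, -15.343337059020996, -0.05256236298009753, 0.0065811512467917055, 0.00018660977275430923], 'tool_pos': [0.24815206389337205, -0.5729297532606559, 0.23789620110406307], 'eef_rot': [0.9791728214639251, 0.2030263876886156, -0.00025311802786264013, -0.0008986321562699868], 'contact_force': [-1.2014922056956907, -0.0788149424149455, 0.05987923829525911], 'moment': [0.02459442867346515, 0.020108608134432257, 0.025351276527150968], 'opening': 0.9990827459670256}
scene [[462.93126589   0.         276.99227873]
 [  0.         462.93126589 203.28092917]
 [  0.           0.           1.        ]] 0.01422468997214726 [[ 0.85410485 -0.18181171  0.4872878  -0.24680495]
 [-0.51937138
[... 1099 characters left out ...]
00  0.00000000e+00  1.00000000e+00]]
case [([0.82, 0.219, -0.0], 0.69), ([0.545, -0.134, -0.001], 0.61), ([0.584, -0.269, 0.002], 0.46)]
flap_hinge [([0.368, -0.533, -0.0], 0.64), ([0.482, -0.118, 0.065], 0.6), ([0.775, 0.238, 0.04], 0.57)]
lid_hinge [([0.868, 0.205, 0.05], 0.95), ([0.624, -0.151, 0.076], 0.91), ([0.661, -0.423, -0.001], 0.53)]
flap_edge [([0.484, -0.12, 0.157], 0.53)]
lid_edge [([0.769, 0.239, 0.052], 0.86), ([0.497, -0.285, -0.004], 0.7), ([0.648, -0.151, 0.231], 0.61)]
reagent_blue [([0.583, -0.269, 0.001], 0.53)]
petri_dish [([0.495, -0.287, -0.003], 0.93), ([0.626, -0.149, 0.076], 0.63)]
dropper_b [([0.575, -0.021, -0.002], 0.6)]
forceps [([0.439, -0.098, 0.003], 0.53)]
```

View pics/scene0.png

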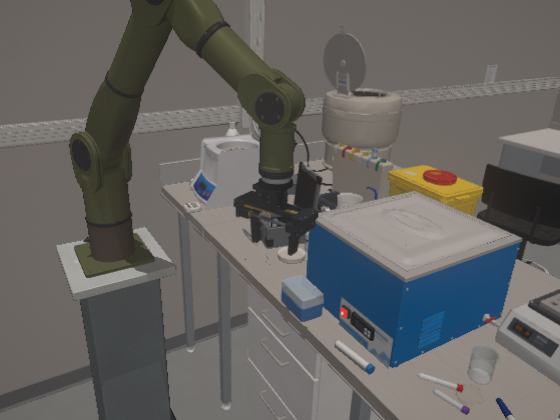

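View pics/top0.png

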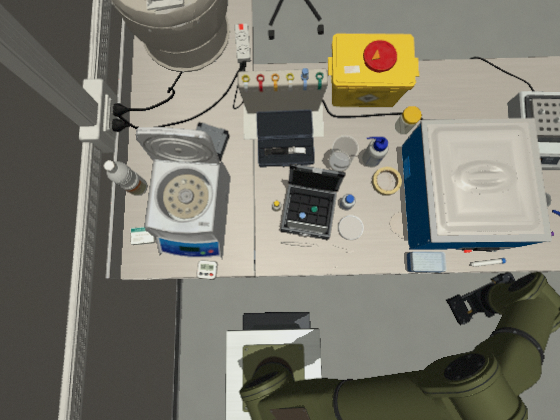

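```bash
cat > h.py <<'E'
import numpy as np, cv2
def proj(p,X):
    T=np.linalg.inv(p["extrinsics"]); c=T[:3,:3]@np.array(X)+T[:3,3]
    a=c[:2]/c[2]; a=a*(1+p["k1"]*(a@a)); K=p["intrinsics"]
    return np.array([K[0,0]*a[0]+K[0,2],K[1,1]*a[1]+K[1,2]])
def case(cx,cy,yaw):
    c,s=np.cos(yaw),np.sin(yaw)
    return lambda x,y,z:[cx+c*x-s*y,cy+s*x+c*y,z]
E
python3 - <<'E'
from plant import r
from h import *
p=r.snapshot("top"); im=cv2.resize(p["img"][90:270,230:410],None,fx=4,fy=4,interpolation=cv2.INTER_CUBIC)
raw=im.copy()
f=case(.546,-.134,-.23)
for z,col in((0,(0,255,0)),(.075,(0,0,255))):
    pts=[((proj(p,f(x,y,z))-[230,90])*4) for x,y in((-.08,-.085),(.08,-.085),(.08,.085),(-.08,.085))]
    cv2.polylines(im,[np.array(pts).astype(int)],True,col,1)
cv2.imwrite("pics/c1.png",im[:600]);
cv2.imwrite("pics/c1raw.png",raw[200:700])
E
```

```text
(no output)
```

View pics/c1.png

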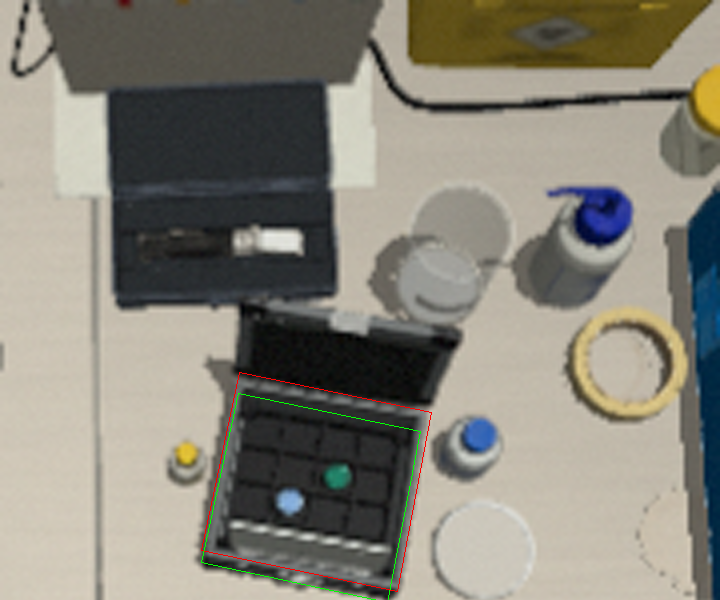

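View pics/c1raw.png

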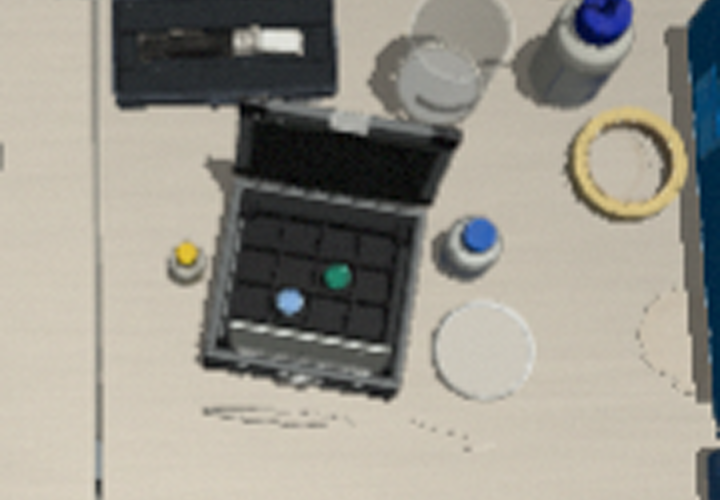

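```bash
cat >> h.py <<'E'
from scipy.spatial.transform import Rotation as R
CF=(.547,-.133,-.228)
def rows(state,targets,world=False,yaw=CF[2]):
    """targets: case-frame (x,y,z) or world; tool down with tool x along yaw"""
    R0=R.from_quat(state["eef_rot"]); p0=np.array(state["tool_pos"]); f=case(*CF)
    Rt=R.from_euler('z',yaw)*R.from_euler('x',np.pi)
    w=np.degrees((R0.inv()*Rt).as_rotvec())
    print("turn",w.round(2))
    for t in targets:
        P=np.array(t if world else f(*t)); print(t,(R0.inv().apply(P-p0)).round(4), "world",P.round(3))
def where(s):
    c,sn=np.cos(CF[2]),np.sin(CF[2]); d=np.array(s["tool_pos"])-[CF[0],CF[1],0]
    return np.array([c*d[0]+sn*d[1],-sn*d[0]+c*d[1],d[2]])
E
python3 - <<'E'
from plant import r
from h import *
s=r.get_state(); print(s["clock"])
rows(s,[(.26,-.52,.28),(.28,-.42,.30),(.33,-.30,.30),(.39,-.19,.30)],world=True)
rows(s,[(-.13,0,.28)])
E
```

```text
1.05
turn [ 0.   -0.   36.49]
(0.26, -0.52, 0.28) [ 0.0318 -0.0445 -0.0413] world [ 0.26 -0.52  0.28]
(0.28, -0.42, 0.3) [ 0.0899 -0.1283 -0.0613] world [ 0.28 -0.42  0.3 ]
(0.33, -0.3, 0.3) [ 0.1835 -0.2186 -0.0613] world [ 0.33 -0.3   0.3 ]
(0.39, -0.19, 0.3) [ 0.2823 -0.2956 -0.0613] world [ 0.39 -0.19  0.3 ]
turn [ 0.   -0.   36.49]
(-0.13, 0, 0.28) [ 0.3445 -0.3628 -0.0413] world [ 0.42  -0.104  0.28 ]
```

>>> carry_out --pt "0.016 -0.022 -0.03 0 0 0" --pt "0.032 -0.044 -0.05 0 0 0" --pt "0.06 -0.085 -0.06 0 0 5" --pt "0.09 -0.128 -0.06 0 0 10" --pt "0.12 -0.16 -0.06 0 0 15" --pt "0.15 -0.19 -0.06 0 0 20" --pt "0.183 -0.219 -0.06 0 0 25" --pt "0.215 -0.245 -0.06 0 0 30" --pt "0.25 -0.27 -0.06 0 0 35" --pt "0.282 -0.296 -0.06 0 0 36.5" --pt "0.31 -0.33 -0.05 0 0 36.5" --pt "0.344 -0.363 -0.04 0 0 36.5" --fingers 255 --grip_force 10

```text
clock: 2.25
tool_pos: [0.4201, -0.1024, 0.2789]
eef_rot: [0.993, -0.114, 0.001, 0.0]
contact_force: [0.3, -0.1, -0.8]
opening: 0.004
```

```bash
python3 - <<'E'
from plant import r
from h import *
s=r.get_state(); p=r.snapshot("wrist"); cv2.imwrite("pics/w1.png",p["img"]); q=r.snapshot("scene"); cv2.imwrite("pics/s1.png",q["img"])
print(where(s), s["q"])
for pic in (p,q):
  for l in ["flap_hinge","lid_hinge","flap_edge","lid_edge","case"]:
    print(l,[(np.round(d["xyz"],3),round(d["p"],2), where({"tool_pos":d["xyz"]}).round(3)) for d in r.spot_point(pic,l)][:2])
t=[(-.13,0,.2),(-.13,0,.15)]
rows(s,t)
th=np.radians([90,80,70,60,50,40,30,20,10,0])
rr=.08
tt=[(-.066+rr*np.cos(a)-.002*np.sin(a)-.009,0,.062+rr*np.sin(a)+.002*np.cos(a)) for a in th]
rows(s,[tuple(np.round(t,4)) for t in tt])
E
```

```text
[-0.1305267   0.00113771  0.27890147] [ 0.18936244  0.3805457  -0.08117263  2.06502505  0.04773661  0.69653955
 -1.72274518]
flap_hinge [(array([ 0.481, -0.12 ,  0.061]), 0.96, array([-0.067, -0.003,  0.061]))]
lid_hinge []
flap_edge [(array([ 0.488, -0.123,  0.164]), 0.93, array([-0.06 , -0.003,  0.164]))]
lid_edge []
case [(array([ 0.55 , -0.132,  0.002]), 0.62, array([0.002, 0.002, 0.002]))]
flap_hinge [(array([ 0.482, -0.119,  0.06 ]), 0.81, array([-0.066, -0.001,  0.06 ])), (array([0.776, 0.236, 0.034]), 0.6, array([0.14 , 0.411, 0.034]))]
lid_hinge [(array([ 0.626, -0.149,  0.073]), 0.71, array([0.081, 0.002, 0.073])), (array([0.869, 0.205, 0.046]), 0.57, array([0.237, 0.402, 0.046]))]
flap_edge []
lid_edge [(array([ 0.648, -0.153,  0.238]), 0.7, array([0.103, 0.003, 0.238])), (array([0.772, 0.238, 0.049]), 0.61, array([0.135, 0.412, 0.049]))]
case [(array([ 0.544, -0.135,  0.004]), 0.7, array([-0.003, -0.003,  0.004])), (array([ 0.816,  0.219, -0.001]), 0.64, array([ 0.183,  0.404, -0.001]))]
turn [ 0.02 -0.07 -0.08]
(-0.13, 0, 0.2) [0.0004 0.0011 0.0789] world [ 0.42  -0.104 
[... 503 characters left out ...]
01  0.1467] world [ 0.511 -0.125  0.132]
(np.float64(-0.0251), np.float64(0.0), np.float64(0.1246)) [0.1052 0.0009 0.1544] world [ 0.523 -0.127  0.125]
(np.float64(-0.015), np.float64(0.0), np.float64(0.115)) [0.1153 0.0009 0.164 ] world [ 0.532 -0.13   0.115]
(np.float64(-0.0067), np.float64(0.0), np.float64(0.1037)) [0.1236 0.0009 0.1754] world [ 0.54  -0.131  0.104]
(np.float64(-0.0005), np.float64(0.0), np.float64(0.0912)) [0.1298 0.0009 0.1879] world [ 0.547 -0.133  0.091]
(np.float64(0.0034), np.float64(0.0), np.float64(0.0779)) [0.1337 0.0009 0.2012] world [ 0.55  -0.134  0.078]
(np.float64(0.005), np.float64(0.0), np.float64(0.064)) [0.1353 0.0009 0.2151] world [ 0.552 -0.134  0.064]
```

View pics/w1.png

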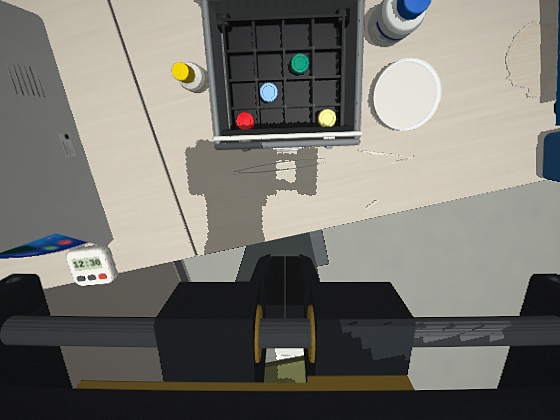

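View pics/s1.png

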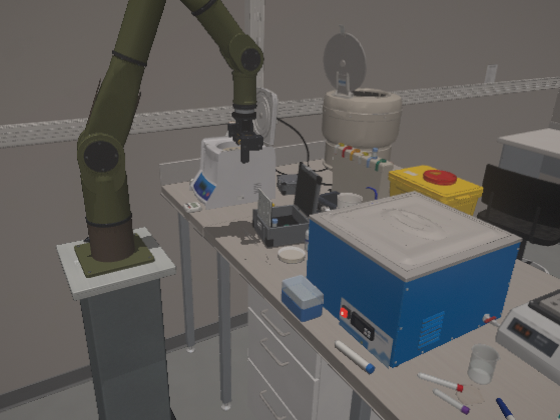

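>>> carry_out --pt "0 0.001 0.05 0 0 0" --pt "0 0.001 0.095 0 0 0" --pt "0 0.001 0.137 0 0 0" --pt "0.025 0.001 0.137 0 0 0" --pt "0.04 0.001 0.137 0 0 0" --pt "0.054 0.001 0.137 0 0 0" --pt "0.067 0.001 0.138 0 0 0" --pt "0.081 0.001 0.141 0 0 0" --pt "0.094 0.001 0.147 0 0 0" --pt "0.105 0.001 0.154 0 0 0" --pt "0.115 0.001 0.164 0 0 0"

```text
clock: 3.95
tool_pos: [0.5323, -0.131, 0.1144]
eef_rot: [0.993, -0.114, 0.0, -0.0]
contact_force: [-0.5, 0.7, 0.0]
opening: 0.005
```

```bash
python3 - <<'E'
from plant import r
from h import *
s=r.get_state(); p=r.snapshot("wrist"); q=r.snapshot("scene")
print(where(s),s["contact_force"],s["moment"])
a=p["img"]; b=cv2.resize(q["img"][110:260,200:400],None,fx=2.8,fy=2.8,interpolation=cv2.INTER_CUBIC)[:420]
cv2.imwrite("pics/w2.png",cv2.resize(np.hstack([a,b]),None,fx=.7,fy=.7))
for l in ["flap_edge"]:
  for pic in (p,q): print(l,[(round(d["p"],2), where({"tool_pos":d["xyz"]}).round(3)) for d in r.spot_point(pic,l)][:2])
E
```

```text
[-0.01482512 -0.00135056  0.11438633] [-0.53106451  0.7361512   0.01064318] [ 0.32011658  0.16985499 -0.01214504]
flap_edge [(0.57, array([0.012, 0.001, 0.127]))]
flap_edge [(0.77, array([0.016, 0.004, 0.122])), (0.25, array([-0.268,  0.304,  0.   ]))]
```

View pics/w2.png

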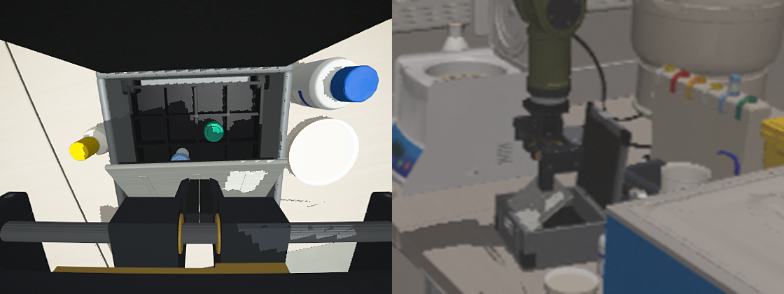

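>>> carry_out --pt "0.008 -0.001 0.011 0 0 0" --pt "0.014 -0.001 0.024 0 0 0" --pt "0.018 -0.001 0.037 0 0 0" --pt "0.02 -0.001 0.047 0 0 0" --pt "0.02 -0.001 0.052 0 0 0" --pt "0.02 -0.001 0.054 0 0 0" --pt "0.02 -0.001 0.054 0 0 0" --pt "0.02 -0.001 0.054 0 0 0"

```text
clock: 4.95
tool_pos: [0.5515, -0.1342, 0.0638]
eef_rot: [0.993, -0.114, 0.001, 0.0]
contact_force: [-6.2, 1.3, 33.0]
opening: 0.01
```

>>> carry_out --pt "0 0 -0.03 0 0 0" --pt "0 0 -0.075 0 0 0" --pt "0 0 -0.12 0 0 0" --pt "0 0 -0.165 0 0 0" --pt "0 0 -0.21 0 0 0" --pt "0 0 -0.25 0 0 0" --pt "0 0 -0.27 0 0 0"

```text
clock: 5.65
tool_pos: [0.5529, -0.1343, 0.3341]
eef_rot: [0.993, -0.114, 0.003, 0.0]
contact_force: [0.6, -0.3, -0.0]
opening: 0.005
```

```bash
python3 - <<'E'
from plant import r
from h import *
s=r.get_state(); p=r.snapshot("wrist"); q=r.snapshot("top"); q2=r.snapshot("scene")
print(s["clock"],where(s),s["contact_force"],s["q"])
cv2.imwrite("pics/w3.png",p["img"]); 
b=cv2.resize(q["img"][60:280,220:420],None,fx=2.5,fy=2.5,interpolation=cv2.INTER_CUBIC)
cv2.imwrite("pics/t3.png",b)
cv2.imwrite("pics/s3.png",cv2.resize(q2["img"][100:280,200:420],None,fx=3.5,fy=3.3,interpolation=cv2.INTER_CUBIC))
for l in ["flap_edge","lid_edge","lid_hinge"]:
  for pic in (p,q,q2): print(l,[(round(d["p"],2), where({"tool_pos":d["xyz"]}).round(3)) for d in r.spot_point(pic,l)][:3])
# ray at ground for rack
for u,v in((285,112),(285,138)):
    K=q["intrinsics"]; d=np.array([(u-K[0,2])/K[0,0],(v-K[1,2])/K[1,1],1]); d=q["extrinsics"][:3,:3]@d; o=q["extrinsics"][:3,3]
    for z in (0,.2): print(u,v,z,(o+d*(z-o[2])/d[2]).round(3))
E
```

```text
5.65 [6.02946497e-03 3.79671715e-05 3.34103430e-01] [ 0.64127815 -0.28580905 -0.01595311] [ 0.20867996  0.50312321 -0.08420429  1.61632742  0.04776719  1.01824434
 -1.68892533]
flap_edge [(0.71, array([0.036, 0.003, 0.062]))]
flap_edge [(0.94, array([0.034, 0.002, 0.061])), (0.57, array([-0.2  ,  0.557, -0.001]))]
flap_edge [(0.76, array([0.037, 0.004, 0.062]))]
lid_edge [(0.97, array([0.101, 0.001, 0.238]))]
lid_edge [(0.68, array([0.131, 0.416, 0.05 ]))]
lid_edge [(0.97, array([0.106, 0.001, 0.238])), (0.75, array([0.132, 0.412, 0.05 ]))]
lid_hinge [(0.61, array([0.078, 0.002, 0.072]))]
lid_hinge [(0.72, array([ 0.077, -0.001,  0.076])), (0.71, array([0.235, 0.401, 0.05 ]))]
lid_hinge [(0.83, array([0.24 , 0.405, 0.049])), (0.65, array([0.081, 0.003, 0.073]))]
285 112 0 [ 0.943 -0.059  0.   ]
285 112 0.2 [ 0.853 -0.056  0.2  ]
285 138 0 [ 0.839 -0.057  0.   ]
285 138 0.2 [ 0.763 -0.054  0.2  ]
```

View pics/w3.png

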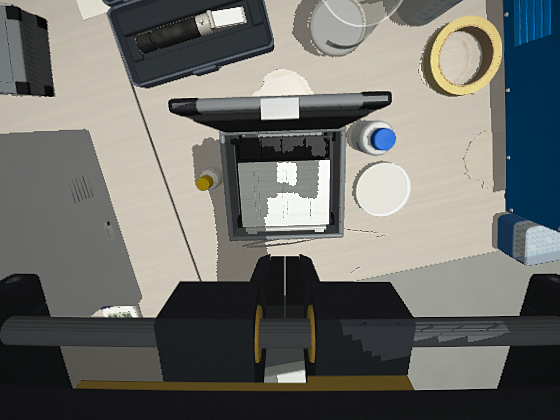

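View pics/t3.png

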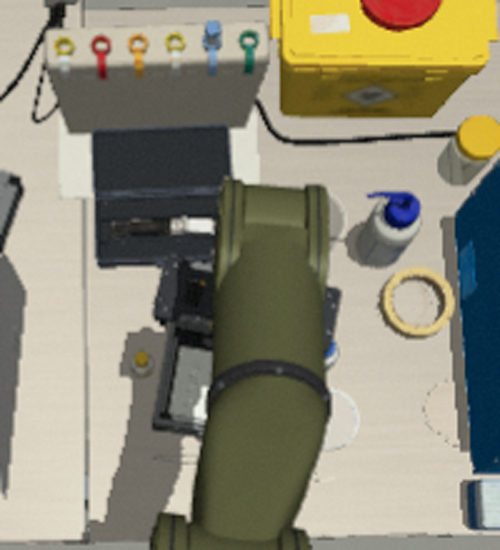

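View pics/s3.png

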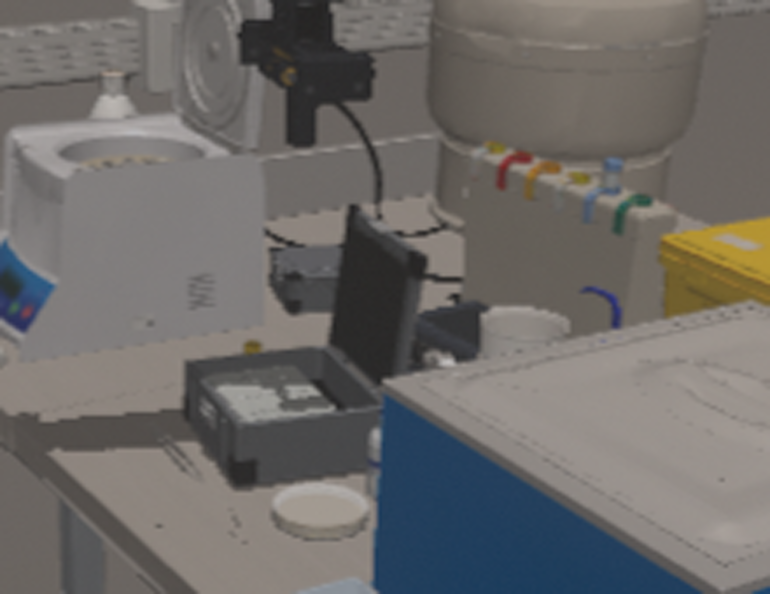

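>>> carry_out --pt "0.04 0 0 0 0 0" --pt "0.085 0 0 0 0 0" --pt "0.125 0 0 0 0 0" --pt "0.152 0 0 0 0 0" --pt "0.152 0 0.04 0 0 0" --pt "0.152 0 0.085 0 0 0" --pt "0.152 0 0.124 0 0 0" --pt "0.135 0 0.124 0 0 0" --pt "0.12 0 0.124 0 0 0" --pt "0.105 0 0.124 0 0 0" --pt "0.093 0 0.124 0 0 0" --pt "0.082 0 0.124 0 0 0"

```text
clock: 7.45
tool_pos: [0.6323, -0.1539, 0.2072]
eef_rot: [0.993, -0.114, 0.002, 0.001]
contact_force: [3.3, -3.5, -1.2]
opening: 0.008
```

```bash
python3 - <<'E'
from plant import r
from h import *
s=r.get_state(); q2=r.snapshot("scene"); q=r.snapshot("wrist")
print(s["clock"],where(s),s["contact_force"])
a=cv2.resize(q2["img"][100:260,200:400],(560,420),interpolation=cv2.INTER_CUBIC)
cv2.imwrite("pics/s4.png",cv2.resize(np.hstack([q["img"],a]),None,fx=.7,fy=.7))
for l in ["lid_edge"]:
  for pic in (q2,q): print(l,[(round(d["p"],2), where({"tool_pos":d["xyz"]}).round(3)) for d in r.spot_point(pic,l)][:3])
E
```

```text
7.45 [ 0.08784736 -0.00107199  0.20716831] [ 3.25013286 -3.52876488 -1.21485479]
lid_edge [(0.45, array([0.135, 0.411, 0.048]))]
lid_edge [(0.68, array([0.067, 0.001, 0.239]))]
```

View pics/s4.png

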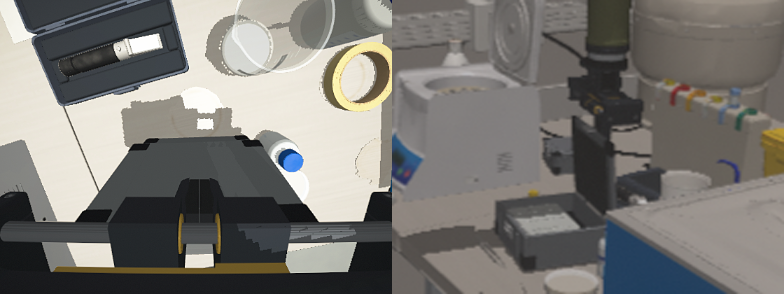

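>>> carry_out --pt "-0.012 0 0 0 0 0" --pt "-0.024 0 0.002 0 0 0" --pt "-0.035 0 0.005 0 0 0" --pt "-0.046 0 0.008 0 0 0" --pt "-0.057 0 0.013 0 0 0" --pt "-0.068 0 0.019 0 0 0" --pt "-0.078 0 0.025 0 0 0" --pt "-0.087 0 0.032 0 0 0" --pt "-0.096 0 0.04 0 0 0" --pt "-0.104 0 0.049 0 0 0" --pt "-0.111 0 0.058 0 0 0" --pt "-0.117 0 0.068 0 0 0"

```text
clock: 8.85
tool_pos: [0.5188, -0.1267, 0.1387]
eef_rot: [0.993, -0.114, 0.001, 0.0]
contact_force: [2.3, -1.2, 1.1]
opening: 0.008
```

```bash
python3 - <<'E'
from plant import r
from h import *
s=r.get_state(); q2=r.snapshot("scene"); q=r.snapshot("wrist")
print(s["clock"],where(s),s["contact_force"])
a=cv2.resize(q2["img"][100:260,200:400],(560,420),interpolation=cv2.INTER_CUBIC)
cv2.imwrite("pics/s5.png",cv2.resize(np.hstack([q["img"],a]),None,fx=.7,fy=.7))
for l in ["lid_edge"]:
  for pic in (q2,q): print(l,[(round(d["p"],2), where({"tool_pos":d["xyz"]}).round(3)) for d in r.spot_point(pic,l)][:3])
E
```

```text
8.85 [-0.02888889 -0.00025829  0.13868527] [ 2.25943577 -1.16465342  1.0777085 ]
lid_edge [(0.8, array([-0.066, -0.005,  0.143])), (0.67, array([0.133, 0.411, 0.049]))]
lid_edge []
```

View pics/s5.png

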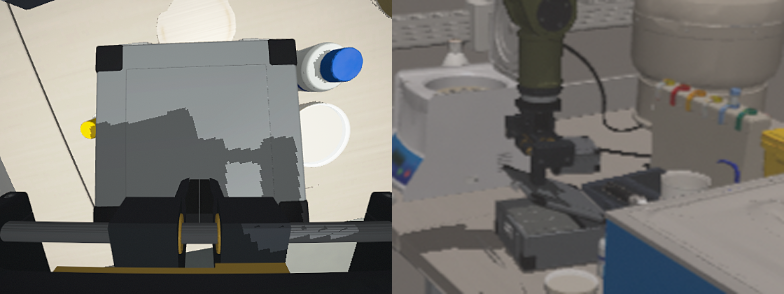

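>>> carry_out --pt "-0.005 0 0.011 0 0 0" --pt "-0.009 0 0.022 0 0 0" --pt "-0.013 0 0.033 0 0 0" --pt "-0.016 0 0.043 0 0 0" --pt "-0.017 0 0.05 0 0 0" --pt "-0.017 0 0.054 0 0 0" --pt "-0.017 0 0.056 0 0 0" --pt "-0.017 0 0.056 0 0 0" --pt "-0.017 0 0.056 0 0 0" --pt "-0.017 0 0.056 0 0 0"

```text
clock: 10.05
tool_pos: [0.5009, -0.1223, 0.0857]
eef_rot: [0.994, -0.114, 0.001, 0.0]
contact_force: [-5.2, 1.0, 32.0]
opening: 0.003
```

>>> carry_out --pt "0 0 0.001 0 0 0" --pt "0 0 0.001 0 0 0" --pt "0 0 -0.03 0 0 0" --pt "0 0 -0.075 0 0 0" --pt "-0.02 0 -0.12 0 0 0" --pt "-0.05 0 -0.165 0 0 0" --pt "-0.08 0 -0.2 0 0 0" --pt "-0.1 0 -0.22 0 0 0" --pt "-0.1 0 -0.22 0 0 0"

```text
clock: 10.95
tool_pos: [0.4017, -0.0996, 0.305]
eef_rot: [0.993, -0.114, 0.001, 0.0]
contact_force: [1.1, -0.4, -0.6]
opening: 0.007
```

```bash
python3 - <<'E'
from plant import r
from h import *
s=r.get_state(); q2=r.snapshot("scene"); q=r.snapshot("wrist")
print(s["clock"],where(s),s["contact_force"])
a=cv2.resize(q2["img"][100:260,200:400],(560,420),interpolation=cv2.INTER_CUBIC)
cv2.imwrite("pics/s6.png",cv2.resize(np.hstack([q["img"],a]),None,fx=.7,fy=.7))
for l in ["lid_edge","reagent_blue","petri_dish","dropper_b","forceps"]:
  for pic in (q2,q): print(l,[(round(d["p"],2), np.round(d["xyz"],3),where({"tool_pos":d["xyz"]}).round(3)) for d in r.spot_point(pic,l)][:2])
E
```

```text
10.95 [-0.14912098 -0.0003392   0.30495069] [ 1.13122073 -0.43426255 -0.60433247]
lid_edge [(0.81, array([ 0.466, -0.116,  0.08 ]), array([-0.083, -0.002,  0.08 ])), (0.74, array([0.77 , 0.237, 0.051]), array([0.133, 0.411, 0.051]))]
lid_edge [(0.93, array([ 0.462, -0.118,  0.082]), array([-0.086, -0.005,  0.082]))]
reagent_blue [(0.57, array([ 0.584, -0.274, -0.002]), array([ 0.068, -0.129, -0.002]))]
reagent_blue [(0.63, array([ 0.582, -0.275, -0.001]), array([ 0.067, -0.13 , -0.001]))]
petri_dish [(0.86, array([ 0.494, -0.282,  0.001]), array([-0.018, -0.157,  0.001]))]
petri_dish [(0.64, array([ 0.496, -0.281, -0.   ]), array([-0.017, -0.156, -0.   ]))]
dropper_b []
dropper_b [(0.68, array([ 0.576, -0.024,  0.   ]), array([0.003, 0.113, 0.   ])), (0.64, array([ 0.58 , -0.276, -0.001]), array([ 0.065, -0.132, -0.001]))]
forceps [(0.62, array([ 0.439, -0.099, -0.002]), array([-0.113,  0.009, -0.002])), (0.22, array([ 0.626, -0.148,  0.077]), array([0.08 , 0.003, 0.077]))]
forceps [(0.46, array([ 0.44 , -0.099, -0.007]), array([-0.112,  0.009, -0.007]))]
```

View pics/s6.png

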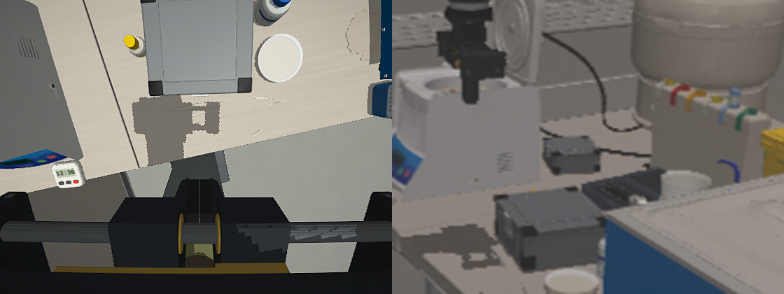

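>>> carry_out --pt "0.03 0 0.02 0 0 0" --pt "0.06 0 0.06 0 0 0" --pt "0.084 0 0.1 0 0 0" --pt "0.084 0 0.145 0 0 0" --pt "0.084 0 0.185 0 0 0" --pt "0.084 0 0.205 0 0 0" --pt "0.084 0 0.213 0 0 0" --pt "0.084 0 0.216 0 0 0" --pt "0.084 0 0.216 0 0 0" --pt "0.084 0 0.216 0 0 0"

```text
clock: 12.55
tool_pos: [0.486, -0.1191, 0.0879]
eef_rot: [0.993, -0.114, 0.001, 0.0]
contact_force: [-0.5, -0.9, -0.3]
opening: 0.009
```

>>> carry_out --pt "0 0 0.002 0 0 0" --pt "0 0 0.004 0 0 0" --pt "0 0 0.005 0 0 0" --pt "0 0 0.005 0 0 0" --pt "0 0 0.005 0 0 0"

```text
clock: 13.05
tool_pos: [0.486, -0.1191, 0.0856]
eef_rot: [0.993, -0.114, 0.002, 0.0]
contact_force: [-5.5, 2.6, 34.8]
opening: 0.004
```

>>> carry_out --pt "0 0 -0.03 0 0 0" --pt "0 0 -0.075 0 0 0" --pt "-0.02 0 -0.12 0 0 0" --pt "-0.05 0 -0.165 0 0 0" --pt "-0.08 0 -0.2 0 0 0" --pt "-0.09 0 -0.22 0 0 0" --pt "-0.09 0 -0.22 0 0 0" --pt "-0.09 0 -0.22 0 0 0"

```text
clock: 13.85
tool_pos: [0.3979, -0.0986, 0.3021]
eef_rot: [0.993, -0.114, 0.001, 0.0]
contact_force: [0.5, -0.3, 0.4]
opening: 0.003
```

```bash
python3 - <<'E'
from plant import r
from h import *
s=r.get_state(); q=r.snapshot("top")
print(s["clock"],where(s),s["contact_force"])
cv2.imwrite("pics/t7.png",cv2.resize(q["img"],None,fx=1.4,fy=1.4))
for l in ["timer","slide_box","tip_box","masking_tape","dropper_b","forceps","lid_edge"]:
  print(l,[(round(d["p"],2), np.round(d["xyz"],3)) for d in r.spot_point(q,l)][:3])
E
```

```text
13.85 [-1.53063771e-01 -1.97671459e-04  3.02080030e-01] [ 0.52532284 -0.30106478  0.39549161]
timer [(0.81, array([0.358, 0.225, 0.002]))]
slide_box [(0.59, array([0.481, 0.455, 0.002]))]
tip_box [(0.97, array([ 0.37 , -0.533, -0.001]))]
masking_tape [(0.57, array([ 0.662, -0.427, -0.002]))]
dropper_b [(0.4, array([ 0.576, -0.026,  0.003]))]
forceps []
lid_edge [(0.94, array([0.767, 0.242, 0.051]))]
```

View pics/t7.png

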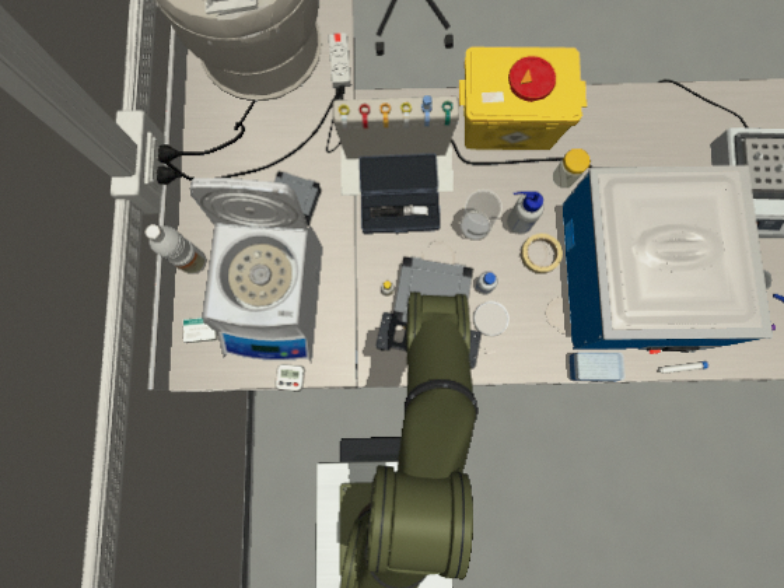

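The top view shows the case shut at about (432,280). The dropper bottle, reagent bottle, petri dish and the rest are in their places, and the arm is clear of everything. I'm handing in.

```bash
python3 -c "
from plant import r
print(r.finish_job())"
```

```text
the job is handed in; nothing more can be done
None
```

The flap is folded flat over the vials and the lid is shut on the rim. I handed the job in at about 14 s of the 48 s allowed, and it returned no verdict. I pushed both parts with the shut fingertips, from one face only, and gripped or lifted nothing.

**Flap:** After folding, its free edge measured z ≈ 0.062 m in three camera views, which is the hinge height, so it lay flat. The lid was still at about 1.7 rad then.

**Lid:** After the first shut, I lowered the tip near the free edge to 0.0879 m and met no contact. That puts the lid within about 0.016 rad of shut. A final press, 35 N at the wrist, stopped at 0.0856 m against a nominal 0.0855 m.

**Bystanders:** All those I could compare were within about 7 mm of their starting estimates. The timer, slide box, tip box and masking tape had no proper starting measurement. I judged those four from the first and last pictures, and they looked unmoved. The arm ended clear of everything, with about 0 N on it.

**Disagreements:**
- **Lid edge:** before the probe, the networks put the shut lid's edge at z = 0.080–0.082 m, where I expected 0.075 m. I trusted the touch probe over that.
- **Top view at the end:** it found neither the forceps nor this lid's edge. The scene and wrist views had found both shortly before.
- **Vials:** they can't be seen under the flap, so I did not check them after closing.

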